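# Pin a pipe support's lug into its mounting yoke on the fittings counter

## Task

Slide the brass lug of the red pipe support between the two ears of the steel yoke until it is fully home, then take the yellow-handled pin from the blue block and pass it down through the upper ear, the eye of the lug and the lower ear until its flange sits flat on the upper ear. Work gently by feel, never forcing lug or pin against the yoke or each other (about 20 N at most), leave the support standing upright and the pin released, and leave the other goods on the counter where they are.

Things in the scene. Friction and masses are not known exactly. Their poses are not given: they have to be found in the camera images.
- yoke: Fixed yoke. Blue base plate 110 x 150 x 12 mm; origin on the counter, x level and pointing the way the lug is pushed in, y across, z up. On it a steel head with two level ears (50 along x, 47.5 across, 10 mm thick) at heights 30-40 and 58-68 mm, open towards -x. The head is clamped unmoving anywhere from -20 to +20 mm along y; this is NOT in the measured pose: feel or see it.
- yoke_axis (a point): Point at x = 0, y = 0 of the yoke's frame, 68 mm above the counter (top of the upper ear). Both ears have a vertical 15 mm hole (1.5 mm chamfer) at exactly x = 0, but up to 20 mm from this point along the yoke's y.
- yoke_mouth (a point): Nominal mouth of the gap between the ears: x = -22, y = 0, z = 49 mm in the yoke's frame (y again up to 20 mm off). From here inwards two cheeks (35.5 mm apart inside, 47.5 over their flat outsides), centred on the holes, guide the lug; the stop face is at yoke x = +16.8 mm. Behind it stands a block 47.5 mm wide, 68 mm high (x = 28 to 58).
- support: Loose pipe support, about 0.6 kg, standing on the counter. Origin under the centre of its post. Dark foot 70 x 70 x 12 mm; red post 24 x 24 mm with black cap, 131 mm high; brass lug along +x, 22 mm wide, at height 44-54 mm, level with the gap in the yoke and 4 mm clear of each ear; copper pipe stub (28 mm diameter, 60 mm along y) 28 mm behind the post, up to 59 mm high.
- support_grip (a point): Place to grip the support from above, best across its x (across y the lug can nod): on the post's axis, 105 mm above its underside.
- eye (a point): Centre of the eye's hole (vertical, 15 mm; in a lug end 32 mm wide, 16 mm from the hole's centre to front and sides, front corners rounded 3 mm) at mid lug, 49 mm high, 100 mm ahead (+x) of the post; axes as the support's. Pushed home against the stop it is 0.8 mm past the yoke's hole axis, with 1.75 mm play to each cheek, so it then shows where the holes are.
- pin: Loose steel pin, 0.12 kg, upright in the blue block. Origin: centre of the flange's underside, z up along the pin. Flange 26 mm diameter, 6 mm thick; above it a yellow handle 26 (x) by 14 mm (y), 6 to 42 mm above the origin, gripped across its 14 mm. Shaft 12 mm diameter, 48 mm long, its last 6 mm tapering to 10 mm. Seated in the yoke the origin is 68 mm above the counter.
- pin_tip (a point): End of the pin's tapered nose, on its axis, 48 mm below the flange.
- pin_block: Fixed blue block 80 x 110 x 60 mm, origin under its centre, with two 15 mm holes, 53 mm deep, at y = -25 (the pin stands in this one, flange on the top face) and y = +25 mm (empty).
- elbow: Bystander: brass pipe elbow, two 36 mm legs, 28 mm high.
- coupling: Bystander: copper coupling ring, 34 mm diameter, 35 mm high.
- tray: Bystander: white open bin 100 x 130 x 50 mm, origin under its centre.
- wrench: Bystander: wrench lying on the counter.
Things that resemble listed ones, but are neither listed nor needed, are in the scene too. What is shaped like the support but turquoise is not meant.

How it is judged:
On the way, in this order (a step that is already met when the one before it is completed fails the run):
1. the lug is home between the ears, the support standing upright (x of eye in the frame of yoke between -0.005 and 0.005 m and y of eye in the frame of yoke between -0.025 and 0.025 m and z of eye in the frame of yoke between 0.042 and 0.056 m and angle between support's own z axis and vertical below 0.06 rad), for 0.2 s.
2. the pin's nose has passed through the eye into the lower ear (z of pin_tip in the frame of yoke below 0.041 m and horizontal distance between pin_tip and eye below 0.006 m and x of eye in the frame of yoke between -0.005 and 0.005 m and y of eye in the frame of yoke between -0.025 and 0.025 m and z of eye in the frame of yoke between 0.042 and 0.056 m), for 0.1 s.
At the end, for the whole second after the job is handed in: Pin upright (0.08 rad), released, its origin 65.5-70.5 mm high, within 5 mm of the eye's axis and 26 mm of yoke_axis; eye within 5 mm (yoke x) and 25 mm (yoke y) of yoke_axis, 42-56 mm high; support upright (0.06 rad); both at rest (all of step 1 and z of pin in the frame of yoke between 0.0655 and 0.0705 m and angle between pin's own z axis and vertical below 0.08 rad and horizontal distance between pin and eye below 0.005 m and horizontal distance between pin and yoke_axis below 0.026 m and linear speed of each of pin, support below 0.03 m/s); the robot touches nothing.
It fails at once if lug pressed against the yoke with more than 20 N (contact force between support and yoke above 20 N).
It fails at once if pin pressed against the yoke with more than 20 N (contact force between pin and yoke above 20 N).
It fails at once if pin pressed against the lug with more than 20 N (contact force between pin and support above 20 N).
It fails at once if elbow, coupling, tray or wrench is moved more than 30 mm (distance of any of elbow, coupling, tray, wrench from where it was at the start of the episode above 0.03 m).
It also fails if it takes over 70 s, if anything falls off the work surface, if the arm or the gripper's body presses on something with over 40 N, if the wrist force passes 120 N, or if a joint passes its speed limit or range.

## Robot

A 6-joint arm with a two-finger parallel gripper is mounted at the origin on the work surface. World frame = base frame: x ahead of the robot, y to its left, z up, the work surface at z = 0. Lengths are in m, angles in rad, forces in N, time in s.
With the tool pointing down it reaches from about 0.375 to 0.925 m from the base axis. Payload 5.7 kg.
Tool frame: the origin (TCP) lies on the centre line of the jaws, within the pads' length; the fingertips stand 14 mm ahead of it and the grasp point (between the pads) lies 5 mm behind it; z points along the fingers, y is the line along which they close (so a half turn about z gives the same grasp; the last joint's range is limited). The gripper opens to 85 mm and grips with 20 to 120 N. Pads are 22 mm wide; open, the fingers measure 114 mm over their backs; the gripper's body (76 mm by 85 mm) begins 54 mm behind the grasp point. The pads swing forward as they close: fully open they stand 13 mm farther back than shut.
Start: joints at [-0.115, 0.359, 1.51, -0, 1.272, -0.115], TCP at [0.6, -0, 0.245] pointing down, gripper open.
Joint ranges: [-2.97, 2.97], [-1.01, 2.36], [0.21, 2.38], [-0.96, 4.11], [0.2, 2.71], [-2.98, 2.98]. Speed limits (rad/s): [2.39, 2.39, 3.14, 3.14, 3.14, 3.14].

## Interface

Orientations are given as a rotation vector (axis times angle).
In Python, from cell import move_to, line_to, goto_joints, let_go, close, sleep, ik, snapshot, camera_params, Unreachable, hand_in, outline_of, get_time, get_qpos, get_joint_velocities, get_tau, get_ee_pos, get_tcp_rot, get_ft_force, get_ft_torque, get_grip_width, get_grip_force gives the robot as it stands. Calls block until the motion is done:
- move_to(position, orientation): joint-space move of the TCP to a pose.
- line_to(position, frame=None, feed=0.15): straight line of the TCP; frame=None keeps the orientation; feed is the mean speed in m/s.
- goto_joints(angles): joint-space move.
- let_go() and close(effort=None): open the fingers fully, or close them until they stop; effort is the grip in N (None keeps the last).
- sleep(seconds).
- ik(position, orientation): joint angles nearest the present ones, or None.
- snapshot(name): name is "scene" or "side" or "wrist"; returns the picture (420x560x3 uint8, red, green, blue); there is no depth.
- camera_params(name): a dict with "K" (3x3 intrinsics, pixels), "D" ([k1, k2, p1, p2, k3] as OpenCV has them; the pictures are not rectified), "xyz" and "attitude" of the camera in the world; the wrist camera has in their place "mount" (4x4, takes a point from camera to tool coordinates, whose origin is the TCP and whose axes are the flange's). Camera axes: x right, y down, z forward; pixel columns grow to the right and rows downward; lengths in m; the calibration is good to about 2 mm. A picture is of the moment at which its call begins: read the wrist's pose just before it. camera_params takes no time and is no camera call.
A pose or a line that the arm cannot do raises Unreachable and nothing moves.
- hand_in(): hands the job in; it is judged then, once.
Trained networks look in the newest picture that a camera, given by its name, has taken for a name from the list of things; names that differ only in an ending like _2 or _b are one class to them, and where a whole thing is asked for, a point or a joint stands for the part that bears it (a point fixed in the world has none). Each returns a list of dicts, best first, with "p" (0 to 1); they miss things now and then, are a little off and sometimes report something else, mostly with a low value. They report only what shows in the picture. A call takes as long as a camera call. They do not tell look-alikes from the thing itself.
- outline_of(camera, target): "pixels" (420x560 bool, what is visible of it) and "rect" ([left, top, right, bottom] in pixels, round what is visible of it).
Readings, each from a call of its own:
- get_time(): time.
- get_qpos(): joint angles.
- get_joint_velocities(): joint speeds.
- get_tau(): joint torques, N m.
- get_ee_pos(): TCP position.
- get_tcp_rot(): TCP orientation.
- get_ft_force(): force on the tool from outside, world axes, zero at the start.
- get_ft_torque(): the same for the moment, N m.
- get_grip_width(): finger opening in m.
- get_grip_force(): force on a finger pad.
Only numpy, scipy, OpenCV 4.12 (cv2) and the standard library are available. Lean on these libraries where they do the work, as an engineer would, in place of code of your own. Each camera call takes 0.05 s, during which the arm holds its last target. There are 200 camera calls.

## Working session

There is one attempt and no reset: what is moved stays moved. The work goes in short steps, each a Python script; the robot and the scene stay as the last script left them, time stands still between calls to the robot, and variables do not carry over. Pictures are saved under pics/ and viewed, at most 10 in all, crops included, and the job is handed in when it is done.

```bash
ls; mkdir -p pics; python3 - <<'E'
from cell import *
import cv2,numpy as np
a=snapshot("scene");b=snapshot("side")
cv2.imwrite("pics/a.png",a[:,:,::-1]);cv2.imwrite("pics/b.png",b[:,:,::-1])
for c in("scene","side","wrist"):print(c,camera_params(c))
print(get_time(),get_tcp_rot(),get_ft_force())
E
```

```text
pics
scene {'K': array([[417.46204012,   0.        , 276.05171798],
       [  0.        , 417.46204012, 214.64830678],
       [  0.        ,   0.        ,   1.        ]]), 'D': array([-0.03319941,  0.        ,  0.        ,  0.        ,  0.        ]), 'xyz': array([ 0.98262084, -0.30475449,  0.85207903]), 'attitude': array([-2.25870396, -1.15563448,  0.4012597 ])}
side {'K': array([[422.16386284,   0.        , 276.96973898],
       [  0.        , 422.16386284, 204.10657911],
       [  0.        ,   0.        ,   1.        ]]), 'D': array([-0.09907741,  0.        ,  0.        ,  0.        ,  0.        ]), 'xyz': array([0.4183608 , 0.69407206, 0.86949391]), 'attitude': array([-0.22810588,  2.87448709, -1.10328747])}
wrist {'K': array([[344.010519  ,   0.        , 280.04835167],
       [  0.        , 344.010519  , 205.37182768],
       [  0.        ,   0.        ,   1.        ]]), 'D': array([-0.02432032,  0.        ,  0.        ,  0.        ,  0.        ]), 'mount': array([[ 2.24923850e-04, -9.47116799e-01, -3.20888952e-01,
         8.29217117e-02],
       [ 9.99999503e-01, -9.87789906e-05,  9.92489701e-04,
        -1.46315321e-03],
       [-9.71700755e-04, -3.20889015e-01,  9.47116305e-01,
        -1.28615482e-01],
       [ 0.00000000e+00,  0.00000000e+00,  0.00000000e+00,
         1.00000000e+00]])}
0.1 [-2.22045817e+00 -2.22046126e+00  1.73152108e-03] [-0.66620244  0.13697048 -0.63579753]
```

View pics/a.png

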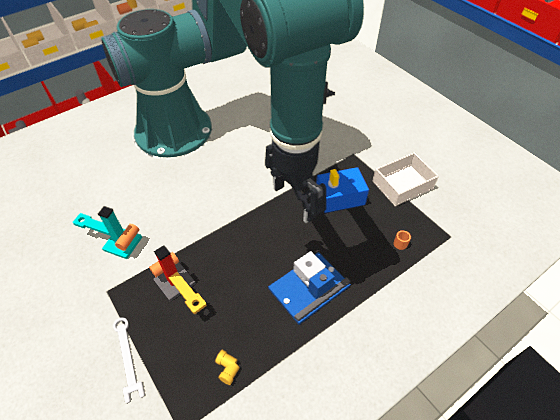

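View pics/b.png

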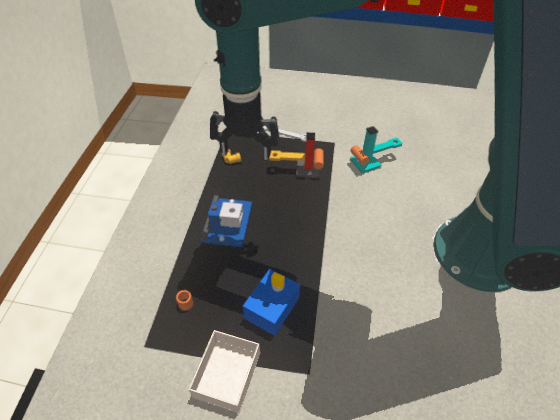

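The scene view shows the red support: cap at (163,250), eye at (199,304). The yoke plate is around (268..350, 252..321), the yellow pin at (334,178), and the elbow, wrench and turquoise decoy are away from these. The side view agrees: support cap (310,135), yoke (230,215), pin (278,282).

```bash
cat > h.py <<'E'
from cell import *
import cv2,numpy as np
from scipy.spatial.transform import Rotation as R
from scipy.optimize import least_squares
def campose(c,p=None):
    P=camera_params(c)
    if c!="wrist": return P,R.from_rotvec(P["attitude"]).as_matrix(),P["xyz"]
    pos,rot=p; Rt=R.from_rotvec(rot).as_matrix();M=P["mount"]
    return P,Rt@M[:3,:3],np.array(pos)+Rt@M[:3,3]
def topl(c,uv,z,p=None):
    P,Rc,t=campose(c,p)
    n=cv2.undistortPoints(np.array([[uv]],float),P["K"],P["D"])[0,0]
    d=Rc@[n[0],n[1],1]; return t+d*(z-t[2])/d[2]
def proj(c,X,p=None):
    P,Rc,t=campose(c,p)
    return cv2.projectPoints((np.atleast_2d(X)-t)@Rc,np.zeros(3),np.zeros(3),P["K"],P["D"])[0][:,0]
def down(yaw): # tool z down, tool y (closing) direction at world angle yaw
    y=np.array([np.cos(yaw),np.sin(yaw),0]);z=np.array([0,0,-1.]);x=np.cross(y,z)
    return R.from_matrix(np.c_[x,y,z]).as_rotvec()
def wsnap(n):
    p=(get_ee_pos(),get_tcp_rot());i=snapshot("wrist")
    cv2.imwrite(f"pics/{n}.png",i[:,:,::-1]);np.save(f"pics/{n}.npy",np.r_[p[0],p[1]]);return i,p
def wp(n):
    a=np.load(f"pics/{n}.npy");return a[:3],a[3:]
E
python3 - <<'E'
from h import *
for n,u,v,z in [("cap",163,250,.131),("eye",199,304,.054),("pin",334,174,.10),("yokehead",310,264,.068)]:print(n,topl("scene",(u,v),z))
for n,u,v,z in [("cap",310,135,.131),("eye",274,156,.054),("pin",278,276,.10),("yokehead",232,210,.068)]:print(n,topl("side",(u,v),z))
a=cv2.imread("pics/a.png")
c=np.hstack([cv2.resize(a[235:335,255:365],None,fx=4,fy=4,interpolation=2),cv2.resize(cv2.imread("pics/b.png")[190:265,190:270],(400,400),interpolation=2)])[:, :800]
cv2.imwrite("pics/c.png",c);print(c.shape)
for t in("support","yoke","pin"):
    for cam in("scene","side"):print(t,cam,[(o["p"],o["rect"]) for o in outline_of(cam,t)])
E
```

```text
cap [ 0.47009378 -0.23054877  0.131     ]
eye [ 0.57970092 -0.2213898   0.054     ]
pin [0.49482776 0.21099511 0.1       ]
yokehead [0.64550029 0.01877848 0.068     ]
cap [ 0.47093378 -0.23158938  0.131     ]
eye [ 0.56952942 -0.21501849  0.054     ]
pin [0.49070176 0.21313779 0.1       ]
yokehead [0.63859331 0.01921906 0.068     ]
(400, 800, 3)
support scene [(0.85, [74.0, 208.2, 140.9, 256.7]), (0.57, [149.4, 245.6, 206.5, 313.3]), (0.42, [267.8, 255.4, 350.4, 324.9])]
support side [(0.97, [346.9, 125.9, 400.1, 172.3]), (0.73, [267.1, 136.2, 324.4, 179.3])]
yoke scene []
yoke side [(0.77, [202.5, 195.7, 250.1, 245.5])]
pin scene [(0.5, [332.0, 168.8, 342.1, 188.5])]
pin side [(0.68, [270.7, 272.0, 284.5, 288.6])]
```

View pics/c.png

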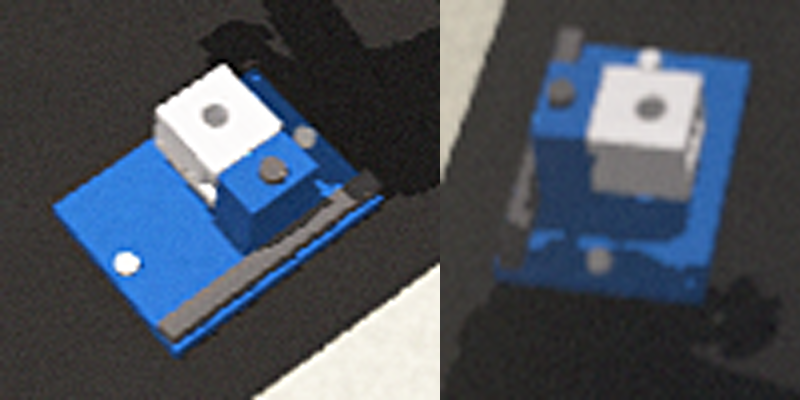

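The steel upper ear has its hole near (215,115) in the left crop, about world (0.643, 0.019). The blue clamp block lies beyond it on the +x side, so the mouth faces the robot. Next I look from close by with the wrist camera.

```bash
python3 - <<'E'
from h import *
T=[("w2",(0.5,0.19,.26),(.49,.21,.08)),("w1",(.63,.02,.25),(.64,.02,.05)),("w0",(.52,-.2,.28),(.52,-.22,.06))]
out=[]
for n,p,c in T:
    move_to(np.array(p),down(0)); i,q=wsnap(n)
    u,v=proj("wrist",c,q)[0].astype(int)
    x0=int(np.clip(u-100,0,360));y0=int(np.clip(v-110,0,200));print(n,x0,y0,get_time())
    out.append(cv2.resize(i[y0:y0+220,x0:x0+200],(400,440),interpolation=cv2.INTER_CUBIC)[:,:,::-1])
cv2.imwrite("pics/d.png",np.hstack(out[1:]));cv2.imwrite("pics/e.png",out[0])
E
```

```text
w2 169 51 1.3167
w1 192 68 2.2333
w0 180 82 3.2583
```

View pics/d.png

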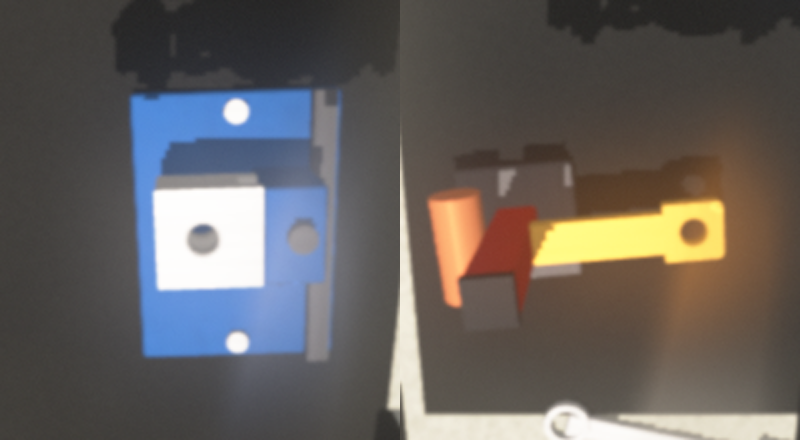

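View pics/e.png

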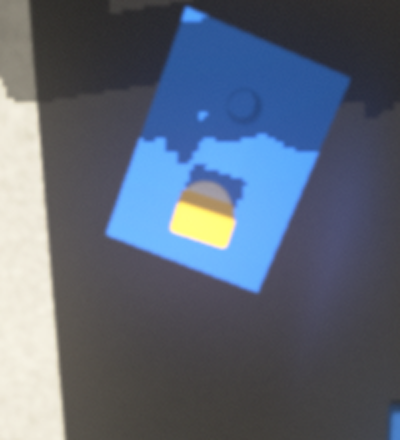

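The left crop shows the yoke: ear hole at (203,239), ear corners (155,190) to (264,288). On its right is the support: cap centre (490,303), eye (693,232). In the second picture the pin handle top is at about (205,224), with the block corners at (186,6), (350,78), (258,292) and (106,236).

```bash
cat > m.py <<'E'
from h import *
def f(n,off,pts,z,dx=0):
    return np.array([topl("wrist",(off[0]+(x-dx-.5)/2,off[1]+(y-.5)/2),z,wp(n))[:2] for x,y in pts])
ang=lambda a,b:np.arctan2(*(b-a)[::-1])
if __name__=="__main__":
    np.set_printoptions(precision=4,suppress=True)
    o=(192,68)
    print("hole,screw",f("w1",o,[(203,239),(303,238)],.068))
    e=f("w1",o,[(155,190),(264,186),(264,288),(157,290)],.068);print("ear",e)
    print("ear yaw",ang(e[0],e[1]),ang(e[3],e[2]))
    p=f("w1",o,[(131,95),(341,91),(331,352),(144,356)],.012);print("plate",p,p.mean(0),ang(p[0],p[1]),ang(p[3],p[2]))
    s=f("w1",o,[(236,111),(237,342)],.014);print("screws",s,ang(s[1],s[0])-np.pi/2)
    o=(180,82)
    c=f("w0",o,[(461,279),(515,274),(521,326),(465,331)],.131,400);print("cap",c,c.mean(0))
    l=f("w0",o,[(693,232),(663,203),(724,201),(724,259),(664,263)],.054,400);print("eye..",l)
    print("sup yaw",ang(c.mean(0),l[0]),np.linalg.norm(c.mean(0)-l[0]),ang(c[0],c[1]),ang(c[3],c[2]))
    o=(169,51)
    h=f("w2",o,[(184,201),(237,215),(230,249),(169,232)],.102);print("handle",h,h.mean(0),ang(h[0],h[1]),ang(h[3],h[2]))
    b=f("w2",o,[(186,6),(350,78),(258,292),(106,236)],.06);print("block",b,b.mean(0),ang(b[0],b[1]),ang(b[3],b[2]),ang(b[3],b[0]),ang(b[2],b[1]))
    print("empty hole",f("w2",o,[(243,107)],.06))
E
python3 m.py
```

```text
hole,screw [[0.6402 0.0163]
 [0.687  0.0167]]
ear [[ 0.618   0.0395]
 [ 0.6678  0.0414]
 [ 0.6697 -0.0081]
 [ 0.6184 -0.0091]]
ear yaw 0.036905598782250616 0.019313531323945716
plate [[ 0.6043  0.0779]
 [ 0.7128  0.0799]
 [ 0.7181 -0.068 ]
 [ 0.6087 -0.0704]] [0.661  0.0049] 0.01898570593608752 0.02250499254726164
screws [[ 0.6586  0.0699]
 [ 0.6627 -0.0606]] 0.031130524376438595
cap [[ 0.459  -0.2244]
 [ 0.4825 -0.222 ]
 [ 0.4842 -0.2467]
 [ 0.4592 -0.2492]] [ 0.4712 -0.2356]
eye.. [[ 0.5696 -0.2271]
 [ 0.5528 -0.211 ]
 [ 0.5853 -0.2098]
 [ 0.5873 -0.2426]
 [ 0.5544 -0.245 ]]
sup yaw 0.0856902178140814 0.09870298726967099 0.09904896841237294 0.09863140010141068
handle [[0.4837 0.2229]
 [0.5059 0.217 ]
 [0.503  0.2023]
 [0.4771 0.2097]] [0.4924 0.2129] -0.2603726064214567 -0.2784372890013007
block [[0.4838 0.302 ]
 [0.5578 0.2718]
 [0.5177 0.1699]
 [0.4431 0.1985]] [0.5006 0.2356] -0.3867221757554576 -0.36634184312552465 1.196411189167622 1.1953752335836443
empty hole [[0.5093 0.259 ]]
```

Sizes agree: post to eye 98.7 mm against 100, ear 50 × 48.6. Next I grip the support and bring it in front of the mouth.

```bash
python3 - <<'E'
from h import *
np.set_printoptions(precision=4,suppress=True)
g=np.array([.471,-.2335]);
move_to(np.r_[g,.18],down(.093)); line_to(np.r_[g,.100],feed=.12)
close(50); print("w",get_grip_width(),get_grip_force(),get_ft_force(),get_time())
line_to(np.r_[g,.115],feed=.05); print(get_ft_force(),get_ft_torque())
yaw=.024; hole=np.array([.6402,.0163]); ux=np.array([np.cos(yaw),np.sin(yaw)])
p=hole-ux*.160
print(p); move_to(np.r_[p,.115],down(yaw)); line_to(np.r_[p,.104],feed=.05)
print(get_ee_pos(),get_ft_force(),get_ft_torque(),get_grip_width(),get_time())
i,q=wsnap("w3")
for n,c in [("eye",np.r_[p+.1*ux,.056]),("hole",np.r_[hole,.068])]:print(n,proj("wrist",c,q))
cv2.imwrite("pics/f.png",cv2.resize(i[100:320,250:550],(800,587),interpolation=2)[:,:,::-1])
E
```

```text
w 0.022985802050374114 50.509986877441406 [-0.7689 -0.174   3.9199] 5.2083
[-0.3353 -0.0274 -6.7103] [0.0001 0.0299 0.0075]
[0.4802 0.0125]
[0.4798 0.0118 0.1034] [ 0.4025 -0.3532 -6.5098] [-0.0007  0.0198 -0.0108] 0.023306700983440124 6.9917
eye [[460.1712 243.1855]]
hole [[580.4398 252.0978]]
```

View pics/f.png

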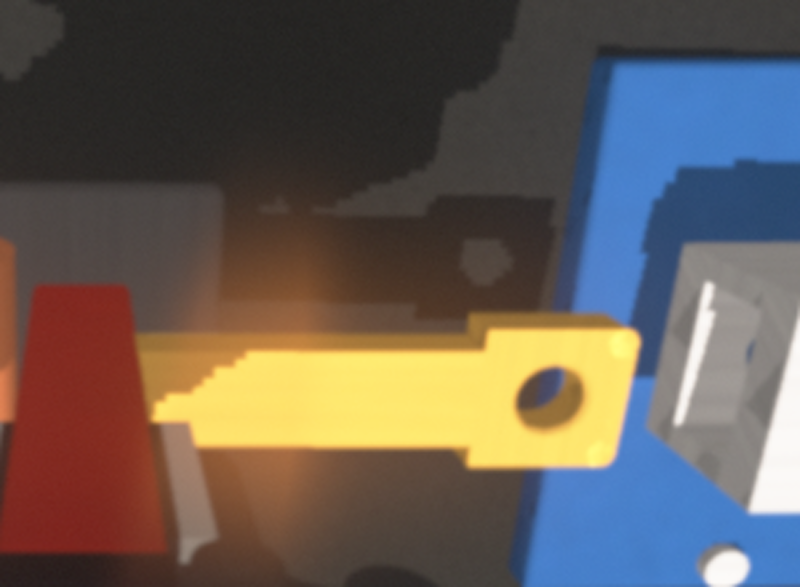

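The eye is at (550,399) in the crop, i.e. pixel (456,250), about 6 px lower than predicted. The yoke head is only partly in view at the right. I compute the offset, correct it, advance to just before the mouth and look again.

```bash
python3 - <<'E'
from h import *
np.set_printoptions(precision=4,suppress=True)
q=wp("w3"); e=topl("wrist",(250+(550-.5)/2.667,100+(399-.5)/2.667),.0574,q)
l=[topl("wrist",(250+x/2.667,100+y/2.667),.0574,q)[:2] for x,y in((248,351),(486,351),(487,329),(470,467),(195,446))]
print(e,l,np.arctan2(*(l[1]-l[0])[::-1]))
yaw=.024; ux=np.array([np.cos(yaw),np.sin(yaw)]);uy=np.array([-ux[1],ux[0]])
hole=np.array([.6402,.0163]); d=hole-e[:2];print("eye->hole in yoke axes",d@ux,d@uy)
p=np.array(q[0][:2])+ux*(d@ux-.042)+uy*(d@uy)
line_to(np.r_[p,.1018],feed=.04);print(get_ee_pos(),get_ft_force(),get_time())
i,q=wsnap("w4")
print(proj("wrist",np.r_[hole,.068],q))
cv2.imwrite("pics/g.png",cv2.resize(i[130:330,360:560],(600,600),interpolation=2)[:,:,::-1])
E
```

```text
[0.5778 0.0116 0.0574] [array([0.5129, 0.0211]), array([0.5624, 0.0222]), array([0.5618, 0.0271]), array([ 0.5635, -0.0051]), array([ 0.5034, -0.0012])] 0.021854763890448964
eye->hole in yoke axes 0.06251334544238997 0.0031963694211420333
[0.5    0.0156 0.1017] [ 0.0554 -0.1194 -6.779 ] 7.7
[[544.4382 259.6631]]
```

View pics/g.png

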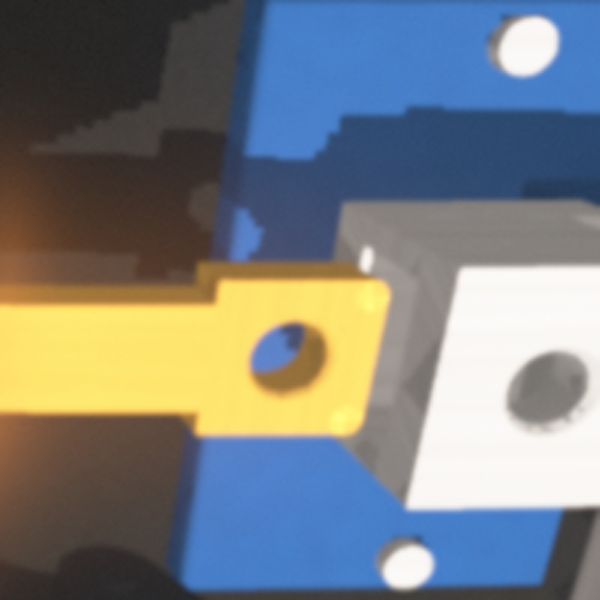

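The crop shows the lug's eye at (288,357), lug end edges at y 280 and 436, the ear's front corners at (460,268) and (407,508), and its hole at (548,390).

```bash
python3 - <<'E'
from h import *
np.set_printoptions(precision=4,suppress=True)
q=wp("w4");g=lambda x,y,z:topl("wrist",(360+(x-1)/3,130+(y-1)/3),z,q)[:2]
yaw=.024; ux=np.array([np.cos(yaw),np.sin(yaw)]);uy=np.array([-ux[1],ux[0]])
A=lambda v:np.array([v@ux,v@uy])
e=g(288,357,.0557);h=g(548,390,.068)
print("eye",e,"hole",h,"d",A(h-e))
c=[g(460,268,.068),g(407,508,.068)];print("ear front mid rel hole",A((c[0]+c[1])/2-h),"len",np.linalg.norm(c[0]-c[1]),"yaw",np.arctan2(*(c[0]-c[1])[::-1])-np.pi/2)
l=[g(219,280,.0557),g(200,436,.0557)];print("lug shoulder mid rel eye",A((l[0]+l[1])/2-e),np.linalg.norm(l[0]-l[1]),"yaw",np.arctan2(*(l[0]-l[1])[::-1])-np.pi/2)
l=[g(0,302,.0557),g(190,302,.0557)];print("lug yaw",np.arctan2(*(l[1]-l[0])[::-1]))
l=[g(470,268,.068),g(600,265,.068),g(410,508,.068),g(600,508,.068)];print("ear yaw",[np.arctan2(*(l[k+1]-l[k])[::-1]) for k in(0,2)])
E
```

```text
eye [0.5977 0.016 ] hole [0.639  0.0163] d [ 0.0413 -0.0007]
ear front mid rel hole [-0.021  -0.0005] len 0.047605507905159654 yaw 0.03832984857644428
lug shoulder mid rel eye [-0.0149 -0.0006] 0.03236096226195398 yaw 0.05570271777030289
lug yaw 0.023088361196841108
ear yaw [np.float64(0.04689324613920616), np.float64(0.012609425801828947)]
```

```bash
python3 - <<'E'
from h import *
np.set_printoptions(precision=3,suppress=True)
yaw=.024; ux=np.array([np.cos(yaw),np.sin(yaw),0]);uy=np.array([-ux[1],ux[0],0])
p0=np.array(get_ee_pos()); f0=np.mean([get_ft_force() for _ in range(5)],0)
s=0;y=-.0006;log=[];t0=get_time()
while s<.046:
    s+=.001 if s<.038 else .0004
    line_to(p0+ux*s+uy*y,feed=.03)
    f=np.array(get_ft_force())-f0; fx,fy=f@ux,f@uy
    log.append((s*1e3,y*1e3,fx,fy,f[2]))
    if abs(fy)>2.5: y+=np.sign(fy)*.0003
    if fx<-5: 
        print("contact");break
for r in log[::6]+log[-6:]:print(np.array(r))
print(get_ee_pos(),(np.array(get_ee_pos())-p0)@ux,get_time()-t0,get_time(),get_ft_torque(),get_grip_width())
E
```

```text
contact
[ 1.    -0.6   -1.186 -1.158 -0.245]
[ 7.    -0.6   -0.731 -0.119  0.232]
[13.    -0.6   -0.542 -1.54  -0.217]
[19.    -0.6   -0.357  0.147 -0.42 ]
[25.    -0.6    0.446 -1.13  -0.633]
[31.    -0.6   -0.028 -0.915  0.371]
[37.    -0.6   -1.02  -0.297  0.2  ]
[40.    -0.6   -1.181 -1.696  0.331]
[42.4   -0.6   -1.554 -1.634  0.334]
[41.6   -0.6   -0.287 -0.518 -0.272]
[42.    -0.6   -1.109 -0.366 -0.348]
[42.4   -0.6   -1.554 -1.634  0.334]
[42.8   -0.6   -3.524 -0.897  0.459]
[43.2   -0.6   -4.588 -0.354  2.207]
[43.6   -0.6   -5.957 -0.646  4.163]
[0.542 0.016 0.101] 0.04238101901968911 13.0 20.75 [-0.047  0.763 -0.003] 0.023231425882314163
```

The lug is home: contact at about 42.4 mm against 42.1 expected. I back off slightly, set the support down and release it. Then I view the hole and the pin from opposite wrist angles so the camera bias cancels.

```bash
python3 - <<'E'
from h import *
np.set_printoptions(precision=4,suppress=True)
yaw=.024; ux=np.array([np.cos(yaw),np.sin(yaw),0])
p=np.array(get_ee_pos()); line_to(p-ux*.0006,feed=.02)
f0=np.array(get_ft_force());p=np.array(get_ee_pos());print(p,f0)
for k in range(10):
    p[2]-=.0004;line_to(p,feed=.02);f=get_ft_force()
    if f[2]-f0[2]>4:break
print(k,get_ee_pos(),f,get_ft_torque())
let_go();q=np.array(get_ee_pos());line_to(np.r_[q[:2],.19],feed=.15);print(get_time())
i=snapshot("scene")
hole=np.array([.6413,.017]);pin=np.array([.4925,.213]);out=[]
for n,c,z,y,tz in [("h1",hole,.068,np.pi/2+yaw,.25),("h2",hole,.068,-np.pi/2+yaw,.25),("p1",pin,.102,-np.pi/2-.27,.26),("p2",pin,.102,np.pi/2-.27,.26)]:
    move_to(np.r_[c,tz],down(y)); i,q=wsnap(n); u,v=proj("wrist",np.r_[c,z],q)[0].astype(int)
    x0=u-50;y0=min(v-37,345);print(n,x0,y0,get_ee_pos(),get_time())
    out.append(cv2.resize(i[y0:y0+75,x0:x0+100],(400,300),interpolation=2)[:,:,::-1])
cv2.imwrite("pics/k.png",np.vstack([np.hstack(out[:2]),np.hstack(out[2:])]))
E
```

```text
[0.542  0.016  0.1015] [-1.705  -0.1807 -6.2446]
3 [0.542  0.016  0.1004] [-5.2238  0.2352  3.9722] [0.0782 0.7908 0.0514]
23.375
h1 229 147 [0.6407 0.017  0.2494] 24.8583
h2 230 144 [0.6413 0.017  0.25  ] 27.5583
p1 229 152 [0.4937 0.2123 0.2601] 28.5833
p2 230 153 [0.4925 0.213  0.26  ] 31.2833
```

View pics/k.png

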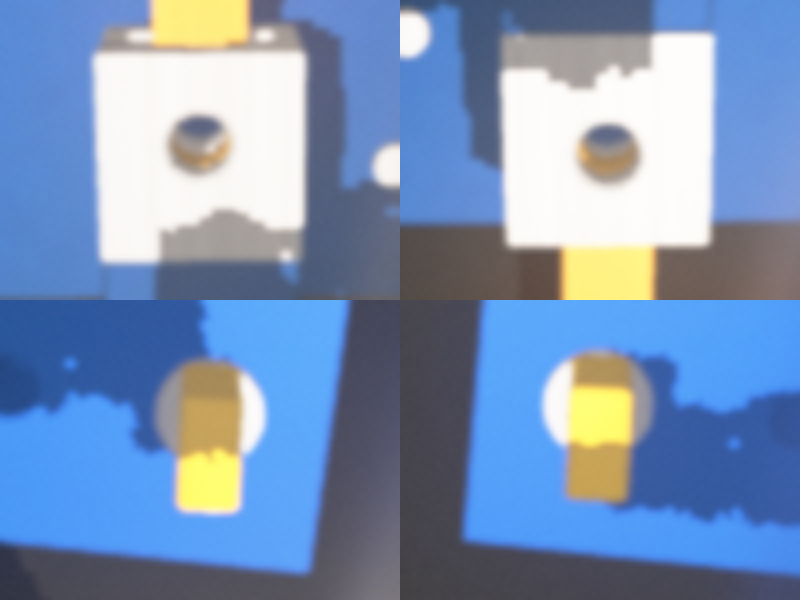

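The top row shows the ear hole at (199,144) and at (208,153) of their crops, with brass visible through it. The bottom row shows the handle-top centres at (209,155) and (200,143.5), aligned with the jaws.

```bash
python3 - <<'E'
from h import *
np.set_printoptions(precision=4,suppress=True)
def g(n,o,x,y,z):return topl("wrist",(o[0]+(x-1.5)/4,o[1]+(y-1.5)/4),z,wp(n))[:2]
a=g("h1",(229,147),199,144,.068);b=g("h2",(230,144),208,153,.068);H=(a+b)/2;print(a,b,H)
a=g("p1",(229,152),209,155,.102);b=g("p2",(230,153),200,143.5,.102);P=(a+b)/2;print(a,b,P)
print(wp("h1")[0],wp("p1")[0]); np.save("HP.npy",np.r_[H,P])
E
```

```text
[0.6394 0.0155] [0.643  0.0156] [0.6412 0.0155]
[0.4938 0.2118] [0.4904 0.2131] [0.4921 0.2125]
[0.6407 0.017  0.2492] [0.4934 0.2126 0.2602]
```

```bash
python3 - <<'E'
from h import *
np.set_printoptions(precision=3,suppress=True)
v=np.load("HP.npy");H,P=v[:2],v[2:]
line_to(np.r_[P,.12],feed=.15);line_to(np.r_[P,.083],feed=.08)
close(35);print("w",get_grip_width(),get_grip_force(),get_ft_force())
line_to(np.r_[P,.155],feed=.12);print(get_grip_width())
move_to(np.r_[H,.158],down(np.pi/2+.024));line_to(np.r_[H,.144],feed=.06)
sleep(.2);f0=np.mean([get_ft_force() for _ in range(5)],0);print(get_ee_pos(),f0,get_time())
z=.144;off=np.zeros(2);bad=0;log=[]
while z>.0912 and get_time()<60:
    z-=.001;line_to(np.r_[H+off,z],feed=.03)
    f=np.array(get_ft_force())-f0;log.append(np.r_[z*1e3,off*1e3,f])
    lat=f[:2]
    if np.linalg.norm(lat)>2.5: off+=.0003*lat/np.linalg.norm(lat)
    if f[2]>5:
        bad+=1; z+=.001
        if bad>3 or z<.094: break
    else: bad=0
for r in log[::5]+log[-6:]:print(r)
print(get_ee_pos(),get_time())
E
```

```text
w 0.013376165274760193 34.5846962928772 [-0.809 -0.346  3.6  ]
0.013278083622210713
[0.641 0.016 0.144] [ 0.41   0.985 -1.005] 35.9333
[143.      0.      0.      0.203  -0.7     0.205]
[138.      0.      0.      0.444  -0.656  -0.45 ]
[133.      0.      0.     -1.095  -2.009  -0.682]
[128.     -0.113  -0.278  -0.47   -0.955   0.433]
[123.     -0.113  -0.278   0.403  -1.081   0.133]
[118.     -0.113  -0.278   0.702  -0.999  -0.009]
[113.     -0.113  -0.278  -0.874  -1.083  -0.511]
[108.     -0.113  -0.278  -1.121  -0.336   0.217]
[103.     -0.113  -0.278  -0.665  -0.609   0.162]
[98.    -0.113 -0.278 -0.389 -1.295 -0.564]
[93.    -0.113 -0.278 -0.597 -1.043  0.387]
[96.    -0.113 -0.278 -0.505 -2.072 -0.112]
[95.    -0.113 -0.278  0.411 -0.273 -0.403]
[94.    -0.113 -0.278 -0.27  -1.365 -0.089]
[93.    -0.113 -0.278 -0.597 -1.043  0.387]
[92.    -0.113 -0.278 -0.505 -1.36  -0.135]
[91.    -0.113 -0.278 -0.001 -0.802  2.768]
[0.641 0.015 0.091] 49.1833
```

```bash
python3 - <<'E'
from h import *
let_go();q=np.array(get_ee_pos());line_to(np.r_[q[:2],.22],feed=.15);print(get_time(),get_ft_force())
i=snapshot("scene");w=snapshot("wrist")
c=lambda a:cv2.resize(a,(400,400),interpolation=2)
cv2.imwrite("pics/z.png",np.hstack([c(i[200:340,230:370]),c(w[90:290,180:380])])[:,:,::-1])
E
```

```text
50.8833 [-0.17791098 -0.40626929 -0.88023302]
```

View pics/z.png

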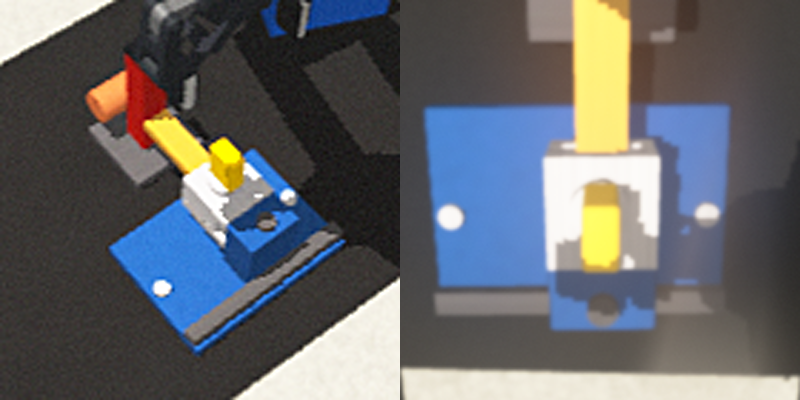

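The pin's handle stands upright at (225,165) in the scene crop, with its flange flat on the ear. The lug is home, the support is upright, and the gripper is clear.

```bash
python3 -c "
from cell import *
print(hand_in(),get_time())"
```

```text
the job is handed in; nothing more can be done
the job is handed in; nothing more can be done
```

The lug is home in the yoke, the pin is seated through it and released, and I handed the job in at about 51 s; no verdict was shown. The highest contact force I read was about 10 N (setting the support down); lug and pin contacts stayed at about 7 N or less.

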